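# Catch the bracelet links in the dip basket and blow them off

## Robot

A 6-joint arm with a two-finger parallel gripper is mounted at the origin on the work surface. World frame = base frame: x ahead of the robot, y to its left, z up, the work surface at z = 0. Lengths are in m, angles in degrees, forces in N, time in s.
With the tool pointing down it reaches from about 0.375 to 0.9 m from the base axis. Payload 3.1 kg.
Tool frame: the origin (TCP) lies between the finger pads; the fingertips stand 22 mm ahead of it and the grasp point (between the pads) lies 3 mm ahead of it (bot.tip_extent is the distance from the TCP to the fingertips, in m); y points along the fingers, z is the direction in which the jaws open and shut, and the axes are right-handed (so a half turn about y gives the same grasp; the last joint's range is limited). The gripper opens to 87 mm and grips with 3 to 60 N. Pads are 19 mm wide; open, the fingers measure 117 mm over their backs; the gripper's body (75 mm by 190 mm) begins 51 mm behind the grasp point.
Start: joints at [65.117, 30.224, 82.088, -0, 67.689, -10.227], TCP at [0.158, 0.605, 0.245] pointing down, gripper open.
Joint ranges: [-176.69, 176.69], [-43.24, 126.21], [12.49, 139.97], [-82, 262], [0, 151.66], [-163.58, 163.58]. Speed limits (degrees/s): [159.86, 159.86, 180, 180, 180, 180].

## Interface

Orientations are given as a 3x3 rotation matrix whose columns are the frame's x, y, z axes.
In Python, from rig import bot, eyes, models gives the robot as it stands. The module is installed in compiled form; this text tells all that it offers.
- The arm moves only by the tool arm_command, never from a script. Its arguments are lists of equal length, an entry for each row: "translation": the shift along the tool's x, y, z each as a share of 0.08 m, from -1 to 1, a list of three; "rotation": the turn, a rotation vector about the tool's x, y, z each as a share of 60 degrees, from -1 to 1, a list of three; "grip": the closure, from -1 (fully open) to 1 (shut), so that 0 is half open. In form: {"translation": [[x, y, z], ...], "rotation": [[rx, ry, rz], ...], "grip": [grip, ...]}. A call has 1 to 5 rows; each row is the pose to reach, as a shift and turn from the pose commanded when the call began, along the tool's axes at that moment; what a row does not reach only later rows make up. A row lasts 1/10 s, in which the tool goes at most 50 mm and 8.59 degrees, less where a joint would pass 70% of its speed; a pose out of reach is approached as far as the arm can. A call with a number of a shift or a turn outside -1 to 1 is refused whole. A call with a gripper value outside its range is refused whole. The fingers move at their own pace and stop on an object; the grip force is fixed at half the most. Time passes only in rows, so rows that repeat a pose let the fingers close. It gives the time, the measured TCP pose, the force and the opening at its end, in the units of the state.
- bot.read_state(): the state, without advancing time (a new reading comes with each control period).
- eyes.capture(name): name is "scene" or "top" or "wrist"; returns a dict with "image" (480x640x3 uint8, blue, green, red), "mtx" (3x3 intrinsics, pixels), "rvec" (rotation vector, rad) and "tvec" (3), from world to camera coordinates, as OpenCV has them; the wrist camera has in their place "hand_eye" (4x4, takes a point from camera to tool coordinates, whose origin is the TCP and whose axes are the tool frame's). Camera axes: x right, y down, z forward; pixel columns grow to the right and rows downward; lengths in m; the calibration is good to about 2 mm. A picture is of the moment at which its call begins: read the wrist's pose just before it. There is no depth.
- bot.hand_in(): hands the job in, once; it reports no verdict.
Trained networks look in the newest picture that a camera, given by its name, has taken for a name from the list of things; names that differ only in an ending like _2 or _b are one class to them, and where a whole thing is asked for, a point or a joint stands for the part that bears it (a point fixed in the world has none). Each returns a list of dicts, best first, with "conf" (0 to 1); they miss things now and then, are a little off and sometimes report something else, mostly with a low value. They report only what shows in the picture. A call takes as long as a camera call. They do not tell look-alikes from the thing itself.
- models.recognise(camera, thing): "extent" ([left, top, right, bottom] as shares, 0 to 1, of the picture: columns of its width, rows of its height, round what is visible of it).
- models.spot_point(camera, thing): "point" ([column, row] as shares, 0 to 1, of the picture: columns of its width, rows of its height: a listed point, or the origin of a listed thing).
The state is a dict: "time_s": time; "joint_positions": joint angles; "qvel": joint speeds; "tau": joint torques, N m; "position": TCP position; "tcp_rot": TCP orientation; "force": force on the tool from outside, world axes, zero at the start; "moment": the same for the moment, N m; "opening": opening from 0.0 (shut) to 1.0 (fully open).
Only numpy, scipy, OpenCV 4.12 (cv2) and the standard library are available. Lean on these libraries where they do the work, as an engineer would, in place of code of your own. Each camera call takes 0.05 s, during which the arm holds its last target. There are 200 camera calls.

## Task

Take the little steel basket by its black handle, hold it under the lip of the tilted parts chute and raise it so that its rim lifts the gate and all four bracelet links slide into it. Then carry it upright to the air blow-off station and press it down into the sprung ring until the ring is fully down. Finish like that, still gripping the basket and holding the ring down; do not spill a link on the bench, and leave the loupe, the rubber blower and the jar where they are.

Things in the scene. Friction and masses are not known exactly. Their poses are not given: they have to be found in the camera images.
- basket_grip (a point): Centre of the basket's black handle grip, on the cup's axis, 140 mm above the underside of the cup's foot and 82 mm above its rim. The grip is a block 16 mm thick (point x), 44 mm long (point y, along the bail) and 22 mm high (z, up the cup's axis), carried by a rigid wire bail whose two upright legs (4.4 mm wire) stand 35.5 mm either side (y) of the axis: the cup is open to front and back (x).
- basket_cup (a point): Point inside the cup, on its axis, 30 mm above the underside of the foot (110 mm below basket_grip); axes as basket_grip.
- basket: The loose basket: round-bottomed perforated steel cup, 68 mm across, 58 mm high, walls 2.5 mm, on a flat foot 36 mm across, with its bail and grip (150 mm high in all); about 0.15 kg. Origin: middle of the underside of the foot; axes as basket_grip.
- lip (a point): Middle of the lip (low end of the floor's upper face, 165 mm above the bench) of the fixed chute, a steel trough 34 mm wide inside with a slick black liner. x points level from the lip to the chute's high end (floor climbs 38 degrees along +x), y across, z up: links leave towards -x. Space before and below the lip is free; the post stands 80 mm behind it (+x), on a foot plate 10 mm high from 20 mm behind it.
- striker (a point): Middle of the underside of the gate's striker, a level black plate under the chute, 46 mm wide (y), from 4 to 25 mm behind the lip (+x), 30 mm below the lip when shut; axes as lip. The basket's rim pushes it up and so lifts the gate plate in front of the lip (top 16 mm above the lip when shut). A good place: basket axis 20 mm in front of the lip (-x), bail across (along y), lip over the cup.
- gate (a joint): Height in m by which the gate is lifted: 0 shut, 0.020 at its upper stop, where the links slide out freely (they begin to slip out at about 0.010). Its weight and a light spring shut it again: about 1.6 N shut, 2.4 N at the stop.
- link0_mid (a point): Centre of a solid steel bracelet link, 22 x 13 x 8 mm, about 15 g; the lowest of the four that lie in a row on the chute, held back by the gate.
- link1_mid (a point): Centre of the second link of the row, same size.
- link2_mid (a point): Centre of the third link, same size.
- link3_mid (a point): Centre of the fourth link, the highest, same size.
- station: The fixed air blow-off station: round aluminium housing, 104 mm across, on a base 120 mm across, flat top 36 mm above the bench. Origin on its upright axis (z), at bench height. The sprung ring stands over it on three pins; a brass nozzle rises 4 mm in the middle. A regulator block with a gauge, 48 mm high, reaches from 58 to 90 mm from the axis on the body's +x side.
- ring_top (a point): Centre of the sprung ring's mouth, at its upper edge, 72 mm above the bench when up; z up. The ring is a conical seat 10 mm high, open through: inside 67 mm across at the top, 55 mm at the bottom, outside 78 mm (101 mm over its three lugs). The basket's round bottom centres itself in it: seated, the underside of the basket's foot is about 17 mm below this point.
- ring (a joint): How far the ring is pressed down, in m: 0 up, 0.012 at its lower stop. It takes about 6 N to start it and about 13 N to hold it at the stop; the loaded basket's own weight (about 2 N) counts towards that but does not move it alone. It springs back up when let go.
- loupe: Bystander: black eye loupe, 32 mm across and 32 mm high, standing loose on the bench; origin under its middle.
- blower: Bystander: black rubber dust blower, bulb 58 mm across with an upright nozzle, 98 mm high, standing loose; origin under its middle.
- jar: Bystander: small amber glass jar with a metal cap, 44 mm across and 45 mm high, standing loose; origin under its middle.
There are look-alikes about, which are no part of the job. Leave any orange look-alike of the station alone.

How it is judged:
By the outcome, as a careful person would: the job done as asked, in the order asked, and still so for the second after the job is handed in, while the arm keeps its last pose, push and grip.
It also fails if it takes over 61 s, if anything falls off the work surface, if the arm or the gripper's body presses on something with over 40 N, if the wrist force passes 120 N, or if a joint passes its speed limit or range.

## Working session

There is one attempt and no reset: what is moved stays moved. The work goes in short steps, Python scripts to look and compute and a tool call to move; the robot and the scene stay as the last step left them, time stands still between calls to the robot, and variables do not carry over. Pictures are saved under pics/ and viewed, about 8 in all and at most 12, crops included, and the job is handed in when it is done.

Besides the shell and the picture viewer there is one more tool, called after "Request:" as name(argument=value, ...), one argument or row to a line, values as JSON. arm_command: Moves the arm, as the interface text tells. Shift numbers are shares of 0.08 m and turn numbers shares of 60 degrees, none past 1 either way. Its arguments: {"type":"object","properties":{"translation":{"type":"array"},"rotation":{"type":"array"},"grip":{"type":"array"}},"required":["translation","rotation","grip"]}

```bash
mkdir -p pics
cat > h.py <<'E'
import numpy as np, cv2
from rig import bot, eyes, models
def snap(n): return eyes.capture(n)
def spots(cam, things):
    for t in things:
        for r in models.spot_point(cam,t)[:4]:
            print(cam,t,round(r['conf'],2),np.round([r['point'][0]*640,r['point'][1]*480],1))
def ray(c,uv,st=None):
    p=cv2.undistortPoints(np.array([[uv]],float),c['mtx'],None)[0,0]; d=np.array([p[0],p[1],1.])
    if 'hand_eye' in c:
        H=c['hand_eye'];R=np.array(st['tcp_rot']);o=R@H[:3,3]+np.array(st['position']);d=R@H[:3,:3]@d
    else:
        R=cv2.Rodrigues(np.array(c['rvec'],float))[0];o=-R.T@np.ravel(c['tvec']);d=R.T@d
    return o,d/np.linalg.norm(d)
def atz(c,uv,z,st=None):
    o,d=ray(c,uv,st);return o+d*(z-o[2])/d[2]
def tri(rs):
    A=0;b=0
    for o,d in rs:
        P=np.eye(3)-np.outer(d,d);A=A+P;b=b+P@o
    x=np.linalg.solve(A,b);return x,[np.linalg.norm((np.eye(3)-np.outer(d,d))@(x-o)) for o,d in rs]
E
python3 - <<'E'
from h import *
T=['basket_grip','basket_cup','basket','lip','striker','link0_mid','link3_mid','station','ring_top','loupe','blower','jar']
for n in ['scene','top']:
    c=snap(n);cv2.imwrite(f'pics/{n}.png',c['image']);np.savez(n,**c)
    spots(n,T)
s=bot.read_state();print(s['time_s'],np.round(s['tcp_rot'],3),bot.tip_extent)
E
```

```text
scene basket_grip 0.94 [321.1 237.8]
scene basket_cup 0.97 [317.  275.7]
scene basket 0.73 [315.4 285.1]
scene basket 0.59 [235.2 274.7]
scene lip 0.5 [388.4 327.2]
scene striker 0.73 [316.2 275. ]
scene striker 0.55 [235.8 274.1]
scene striker 0.44 [411.2 204.3]
scene station 0.72 [240.8 304.1]
scene station 0.72 [386.9 328.9]
scene station 0.61 [170.3 369.2]
scene ring_top 0.79 [167.4 344.5]
scene ring_top 0.57 [235.4 276.5]
scene loupe 0.7 [281.7 362.6]
scene loupe 0.6 [388.  330.4]
scene blower 0.59 [422.8 207.1]
scene jar 0.89 [386.1 329.9]
top basket_grip 0.67 [329.1 239.1]
top basket_cup 0.74 [330.8 246.2]
top basket_cup 0.65 [207.7 256.7]
top lip 0.76 [225.4 259.1]
top striker 0.53 [217.8 257.7]
top link0_mid 0.43 [218.2 259.5]
top link0_mid 0.28 [218.  258.4]
top link3_mid 0.53 [210.  256.3]
top station 0.64 [395.  252.8]
top ring_top 0.91 [401.6 248.5]
top ring_top 0.71 [469.7 198.2]
top loupe 0.39 [379.9 180.1]
top loupe 0.35 [206.4 256.2]
top blower 0.78 [178.4 317.4]
top blower 0.19 [325.4 248.4]
top jar 0.67 [294.1 187. ]
1.3 [[ 0.967 -0.     0.253]
 [-0.253 -0.     0.967]
 [-0.    -1.    -0.   ]] 0.022
```

View pics/scene.png

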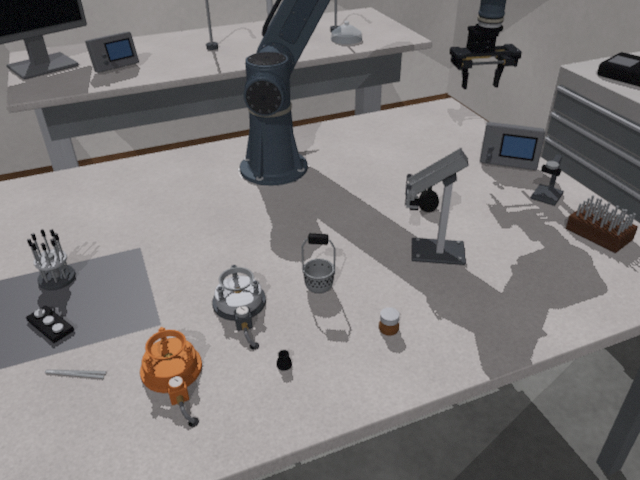

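View pics/top.png

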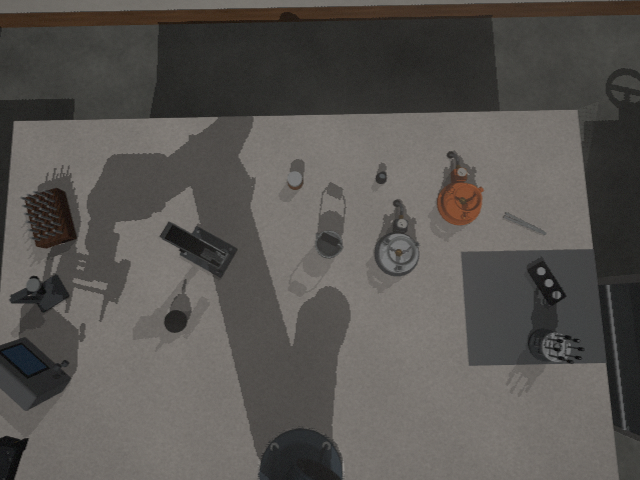

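The scene view shows the grey station at (240,295), its orange look-alike at (170,365), the basket at (318,270), the chute at (440,175), the jar at (389,320), the loupe at (284,360) and the blower at (425,200). The grey station fits; the orange one must be left alone. I'll enlarge this to confirm and measure.

Run:
```python
from h import *
a=np.load('scene.npz');b=np.load('top.npz')
A=cv2.resize(a['image'][140:330,200:480],None,fx=2.8,fy=2.8,interpolation=2)[:300*2-30]
B=cv2.resize(b['image'][165:290,150:430],None,fx=2.8,fy=2.8,interpolation=2)
cv2.imwrite('pics/a.png',A[:, :784]);cv2.imwrite('pics/b.png',B)
A=dict(a);B=dict(b)
print('grip',tri([ray(A,(321,238)),ray(B,(329,239))]), atz(A,(315.4,285.1),0),atz(B,(330.8,246.2),.03),atz(B,(329.1,239.1),.14))
print('ring',tri([ray(A,(235.4,276.5)),ray(B,(401.6,248.5))]),atz(B,(401.6,248.5),.072),atz(B,(395,252.8),0),atz(A,(240.8,304),0))
print('lip B',atz(B,(225.4,259.1),.165),atz(B,(165,230),.25))
print('loupe',atz(B,(380,180),0.03),'blower',atz(B,(178,318),.05),'jar',atz(B,(294,180),.03))
```

```text
grip (array([ 0.56986889, -0.07818813,  0.1394607 ]), [np.float64(0.002254448727452775), np.float64(0.0022544487274526828)]) [ 0.56032507 -0.08722136  0.        ] [ 0.56584295 -0.08835126  0.03      ] [ 0.56872322 -0.08050317  0.14      ]
ring (array([ 0.54984187, -0.26665056,  0.07708603]), [np.float64(0.0013601708363034717), np.float64(0.0013601708363034015)]) [ 0.55086038 -0.26636163  0.072     ] [ 0.54826262 -0.26252149  0.        ] [ 0.55458528 -0.26451721  0.        ]
lip B [0.5230436  0.16194663 0.165     ] [0.57939965 0.27458883 0.25      ]
loupe [ 0.74326825 -0.22563375  0.03      ] blower [0.38746125 0.30449789 0.05      ] jar [0.7480568  0.00643283 0.03      ]
```

View pics/a.png

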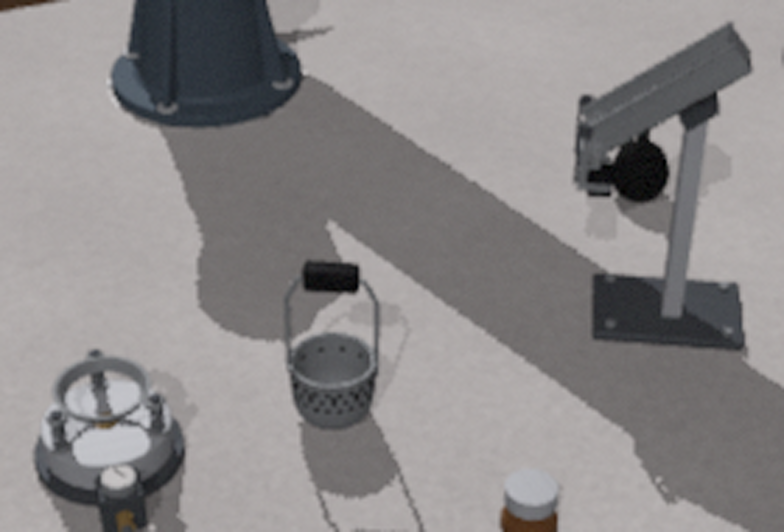

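View pics/b.png

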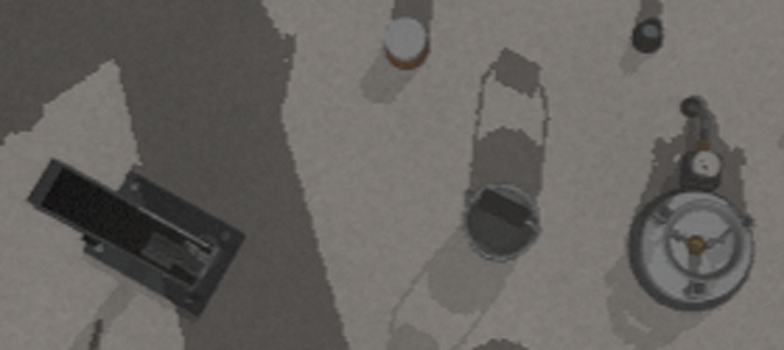

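The crops show one basket, with its grip bar in the top crop at (480,200)–(535,220). They also show the chute (lip near (208,268), high end near (40,181)) and the grey station (ring at (695,243), gauge at (703,165)). I take the grey station because the orange one is ruled out. Next I raise the arm and move over, so the wrist camera can take close views.

Request:
arm_command(
  translation=[
    [0,-0.5,0],
    [0,-1,0],
    [0,-1,0],
  ],
  rotation=[
    [0,0,0],
    [0,0,0],
    [0,0,0],
  ],
  grip=[-1,-1,-1],
)

```text
time_s: 1.6
position: [0.1594, 0.6078, 0.3312]
tcp_rot: [[0.967, 0.006, 0.253], [-0.253, 0.012, 0.967], [0.002, -1.0, 0.013]]
force: [0.2, 1.4, 0.3]
opening: 1.005
```

Request:
arm_command(
  translation=[
    [0.33,-0.2,-0.33],
    [0.66,-0.3,-0.66],
    [1,-0.5,-1],
  ],
  rotation=[
    [0,0,0],
    [0,0,0],
    [0,0,0],
  ],
  grip=[-1,-1,-1],
)

```text
time_s: 1.9
position: [0.2151, 0.5054, 0.3635]
tcp_rot: [[0.968, -0.001, 0.252], [-0.252, -0.002, 0.968], [-0.001, -1.0, -0.003]]
force: [1.1, -0.2, -0.7]
opening: 1.003
```

Request:
arm_command(
  translation=[
    [0.33,0,-0.33],
    [0.66,0,-0.66],
    [1,0,-1],
  ],
  rotation=[
    [0,0,0],
    [0,0,0],
    [0,0,0],
  ],
  grip=[-1,-1,-1],
)

```text
time_s: 2.2
position: [0.2728, 0.408, 0.3644]
tcp_rot: [[0.968, 0.0, 0.253], [-0.253, 0.0, 0.968], [0.0, -1.0, 0.0]]
force: [0.6, -0.2, 0.7]
opening: 0.997
```

Request:
arm_command(
  translation=[
    [0.33,0,-0.33],
    [0.66,0,-0.66],
    [1,0,-1],
  ],
  rotation=[
    [0,0,0],
    [0,0,0],
    [0,0,0],
  ],
  grip=[-1,-1,-1],
)

```text
time_s: 2.5
position: [0.3299, 0.3103, 0.3643]
tcp_rot: [[0.968, 0.0, 0.253], [-0.253, 0.0, 0.968], [0.0, -1.0, 0.0]]
force: [1.6, -0.4, -0.2]
opening: 0.995
```

Run:
```python
from h import *
s=bot.read_state();print(s['time_s'],s['position'],np.round(s['joint_positions'],1))
c=snap('wrist');print(np.round(c['hand_eye'],3))
cv2.imwrite('pics/w1.png',c['image']);np.savez('w1',**c,position=s['position'],tcp_rot=s['tcp_rot'])
spots('wrist',['lip','striker','link0_mid','basket_grip','link3_mid'])
A=dict(np.load('scene.npz'));B=dict(np.load('top.npz'))
print('high',tri([ray(A,(464.3,154.3)),ray(B,(164.3,229.6))]))
```

```text
2.5 [0.32986592 0.31032961 0.3643248 ] [ 29.1   8.6  95.8  -0.   75.6 -46.3]
[[-0.001  0.971  0.24  -0.065]
 [-0.    -0.24   0.971 -0.14 ]
 [ 1.     0.001  0.     0.   ]
 [ 0.     0.     0.     1.   ]]
high (array([0.57554762, 0.2666922 , 0.27359704]), [np.float64(0.0012256538483653358), np.float64(0.0012256538483652979)])
```

View pics/w1.png

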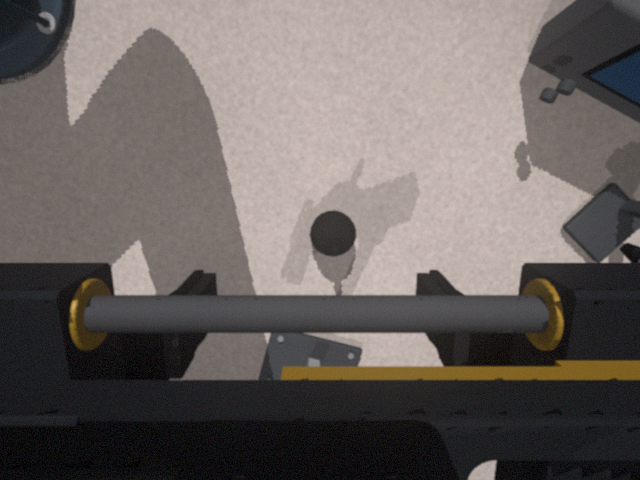

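The wrist view shows only the blower (330,232) and the chute foot (310,355). The camera looks to the tool's −x side. I go over the basket and turn so that it sees the basket and the lip.

Request:
arm_command(
  translation=[
    [0.33,0,-0.33],
    [0.66,0,-0.66],
    [1,0,-1],
  ],
  rotation=[
    [0,0,0],
    [0,0,0],
    [0,0,0],
  ],
  grip=[-1,-1,-1],
)

```text
time_s: 3.1
position: [0.3865, 0.2147, 0.3645]
tcp_rot: [[0.969, 0.0, 0.249], [-0.249, 0.0, 0.969], [-0.0, -1.0, 0.0]]
force: [1.1, 0.2, -0.4]
opening: 1.001
```

Request:
arm_command(
  translation=[
    [0.33,0,-0.33],
    [0.66,0,-0.66],
    [1,0,-1],
  ],
  rotation=[
    [0,0,0],
    [0,0,0],
    [0,0,0],
  ],
  grip=[-1,-1,-1],
)

```text
time_s: 3.4
position: [0.4442, 0.1167, 0.3645]
tcp_rot: [[0.968, 0.0, 0.25], [-0.25, 0.0, 0.968], [0.0, -1.0, 0.001]]
force: [-0.2, 0.7, -0.1]
opening: 1.002
```

Request:
arm_command(
  translation=[
    [0.33,0,-0.33],
    [0.66,0,-0.66],
    [1,0,-1],
  ],
  rotation=[
    [0,0,0],
    [0,0,0],
    [0,0,0],
  ],
  grip=[-1,-1,-1],
)

```text
time_s: 3.7
position: [0.5017, 0.0191, 0.3644]
tcp_rot: [[0.968, -0.0, 0.25], [-0.25, 0.001, 0.968], [-0.0, -1.0, 0.001]]
force: [0.2, 0.9, 0.4]
opening: 1.003
```

Request:
arm_command(
  translation=[
    [0.33,0,-0.33],
    [0.66,0,-0.66],
    [1.0,0,-0.95],
  ],
  rotation=[
    [0,0,0],
    [0,0,0],
    [0,0,0],
  ],
  grip=[-1,-1,-1],
)

```text
time_s: 4.0
position: [0.5602, -0.0747, 0.3643]
tcp_rot: [[0.968, -0.0, 0.251], [-0.251, 0.0, 0.968], [-0.0, -1.0, 0.0]]
force: [-0.1, 0.2, -0.3]
opening: 0.999
```

Request:
arm_command(
  translation=[
    [0,0,0],
    [0,0,0],
    [0,0,0],
    [0,0,0],
    [0,0,0],
  ],
  rotation=[
    [0,0.14,0],
    [0,0.28,0],
    [0,0.42,0],
    [0,0.56,0],
    [0,0.7,0],
  ],
  grip=[-1,-1,-1,-1,-1],
)

```text
time_s: 4.5
position: [0.5596, -0.0732, 0.3642]
tcp_rot: [[0.547, -0.0, 0.837], [-0.837, 0.0, 0.547], [-0.001, -1.0, -0.0]]
force: [-0.2, 0.6, -0.1]
opening: 0.996
```

Request:
arm_command(
  translation=[
    [0,0,0],
    [0,0,0],
    [0,0,0],
    [0,0,0],
    [0,0,0],
  ],
  rotation=[
    [0,0.14,0],
    [0,0.28,0],
    [0,0.42,0],
    [0,0.56,0],
    [0,0.7,0],
  ],
  grip=[-1,-1,-1,-1,-1],
)

```text
time_s: 5.0
position: [0.5596, -0.0731, 0.3642]
tcp_rot: [[-0.154, -0.0, 0.988], [-0.988, 0.0, -0.154], [-0.0, -1.0, -0.0]]
force: [0.7, 0.7, -0.6]
opening: 0.999
```

Request:
arm_command(
  translation=[
    [0,0,0],
    [0,0,0],
    [0,0,0],
  ],
  rotation=[
    [0,0.14,0],
    [0,0.22,0],
    [0,0.22,0],
  ],
  grip=[-1,-1,-1],
)

```text
time_s: 5.3
position: [0.5596, -0.0733, 0.3642]
tcp_rot: [[-0.37, -0.0, 0.929], [-0.929, 0.0, -0.37], [-0.0, -1.0, -0.0]]
force: [0.9, -0.2, -0.6]
opening: 0.997
```

Run:
```python
from h import *
s=bot.read_state();print(s['time_s'],s['position'],np.round(s['joint_positions'],1),np.round(s['tcp_rot'],3))
c=snap('wrist')
cv2.imwrite('pics/w2.png',c['image']);np.savez('w2',**c,position=s['position'],tcp_rot=s['tcp_rot'])
spots('wrist',['lip','striker','link0_mid','basket_grip','link3_mid'])
```

```text
5.3 [ 0.55957885 -0.0732601   0.36423848] [-18.8  18.7  81.7   0.   79.6   2.9] [[-0.37  -0.     0.929]
 [-0.929  0.    -0.37 ]
 [-0.    -1.    -0.   ]]
wrist basket_grip 0.74 [330.4 217.5]
wrist link3_mid 0.75 [332.4 216.2]
```

View pics/w2.png

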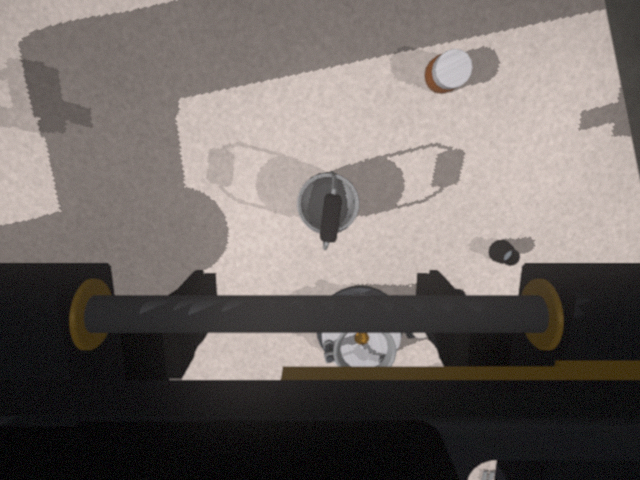

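The wrist view shows the basket's grip from (332,195) to (328,241), with the bail legs at (333,178) and (325,246). The grey station sits at (362,340), the jar at (450,70) and the loupe at (503,252).

Run:
```python
from h import *
c=dict(np.load('w2.npz'));A=dict(np.load('scene.npz'));B=dict(np.load('top.npz'))
g=atz(c,(330.4,217.5),.14,c);print('grip',g)
p,q=atz(c,(332,195),.15,c),atz(c,(328,241),.15,c);print(p,q,np.degrees(np.arctan2(*(p-q)[1::-1])),np.linalg.norm(p-q))
print('rim centre',atz(c,(328,203),.058,c))
print(tri([ray(c,(330.4,217.5),c),ray(A,(321,238)),ray(B,(329,239))]))
print('ring',tri([ray(c,(365,348),c),ray(A,(235.4,276.5)),ray(B,(401.6,248.5))]))
# grip ends in top image
p,q=atz(B,(150+483/2.8,165+202/2.8),.15),atz(B,(150+532/2.8,165+222/2.8),.15);print(np.degrees(np.arctan2(*(p-q)[1::-1])),np.linalg.norm(p-q))
```

```text
grip [ 0.57069709 -0.08250851  0.14      ]
[ 0.5798231  -0.06190436  0.15      ] [ 0.56101361 -0.10042457  0.15      ] 63.973660407165106 0.04286728411160109
rim centre [ 0.57124533 -0.08153181  0.058     ]
(array([ 0.5705411 , -0.07970943,  0.14081048]), [np.float64(0.002604518785848803), np.float64(0.0034267758683621296), np.float64(0.001757880186695188)])
ring (array([ 0.54895681, -0.26488025,  0.07357205]), [np.float64(0.0042290956489001805), np.float64(0.003640840441546443), np.float64(0.0020250960246856464)])
66.38715613807132 0.04470955769593402
```

Request:
arm_command(
  translation=[
    [0.04,0.3,0.16],
    [0.04,0.6,0.16],
    [0.04,1,0.16],
  ],
  rotation=[
    [0,0.055,0],
    [0,0.055,0],
    [0,0.055,0],
  ],
  grip=[-1,-1,-1],
)

```text
time_s: 5.9
position: [0.5711, -0.0832, 0.2849]
tcp_rot: [[-0.425, 0.004, 0.905], [-0.905, -0.001, -0.425], [-0.0, -1.0, 0.004]]
force: [0.5, -0.5, 0.0]
opening: 1.0
```

Request:
arm_command(
  translation=[
    [0,0.3,0],
    [0,0.6,0],
    [0,0.9,0],
    [0,0.9,0],
  ],
  rotation=[
    [0,0,0],
    [0,0,0],
    [0,0,0],
    [0,0,0],
  ],
  grip=[-1,-1,-1,-1],
)

```text
time_s: 6.3
position: [0.5676, -0.082, 0.2094]
tcp_rot: [[-0.425, -0.007, 0.905], [-0.905, 0.003, -0.425], [0.001, -1.0, -0.008]]
force: [-0.4, 0.3, 0.3]
opening: 0.999
```

Run:
```python
from h import *
s=bot.read_state();print(s['time_s'],s['position'],np.round(s['tcp_rot'],3))
c=snap('wrist');np.savez('w3',**c,position=s['position'],tcp_rot=s['tcp_rot'])
cv2.imwrite('pics/w3.png',c['image'])
spots('wrist',['lip','striker','basket_grip','basket_cup'])
for r in models.spot_point('wrist','basket_grip')[:1]: print(atz(c,(r['point'][0]*640,r['point'][1]*480),.14,s))
```

```text
6.3 [ 0.56761725 -0.08201492  0.2093516 ] [[-0.425 -0.007  0.905]
 [-0.905  0.003 -0.425]
 [ 0.001 -1.    -0.008]]
wrist lip 0.35 [320.3 263. ]
wrist basket_grip 0.75 [320.9 261.5]
wrist basket_cup 0.83 [318.7 223. ]
wrist basket_cup 0.35 [319.6 212.9]
[ 0.56993372 -0.08281517  0.14      ]
```

View pics/w3.png

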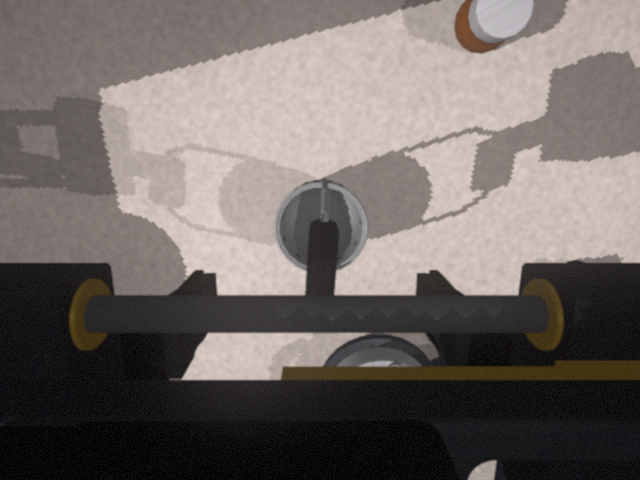

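The wrist view shows the basket's rim centred at (322,225) and the grip from (325,222) to (318,298) between the open jaws. I turn 2–3° more, descend and close.

Request:
arm_command(
  translation=[
    [0,0.25,0],
    [0,0.5,0],
    [0,0.7,0],
    [0,0.86,0],
    [0,0.86,0],
  ],
  rotation=[
    [0,0.04,0],
    [0,0.04,0],
    [0,0.04,0],
    [0,0.04,0],
    [0,0.04,0],
  ],
  grip=[-1,-1,-1,-1,-1],
)

```text
time_s: 7.1
position: [0.5692, -0.0825, 0.1428]
tcp_rot: [[-0.463, -0.002, 0.887], [-0.887, 0.001, -0.463], [0.0, -1.0, -0.002]]
force: [0.2, 0.1, -0.3]
opening: 0.996
```

Request:
arm_command(
  translation=[
    [0,0,0],
    [0,0,0],
    [0,0,0],
    [0,0,0],
    [0,0,0],
  ],
  rotation=[
    [0,0,0],
    [0,0,0],
    [0,0,0],
    [0,0,0],
    [0,0,0],
  ],
  grip=[0,0.3,0.6,1,1],
)

```text
time_s: 7.6
position: [0.5701, -0.0827, 0.1441]
tcp_rot: [[-0.463, 0.001, 0.887], [-0.887, -0.0, -0.463], [-0.0, -1.0, 0.001]]
force: [0.8, 1.0, -0.1]
opening: 0.634
```

Request:
arm_command(
  translation=[
    [0,0,0],
    [0,0,0],
    [0,0,0],
    [0,0,0],
    [0,0,0],
  ],
  rotation=[
    [0,0,0],
    [0,0,0],
    [0,0,0],
    [0,0,0],
    [0,0,0],
  ],
  grip=[1,1,1,1,1],
)

```text
time_s: 8.1
position: [0.5699, -0.0827, 0.1437]
tcp_rot: [[-0.463, 0.0, 0.887], [-0.887, 0.0, -0.463], [-0.0, -1.0, -0.0]]
force: [-0.3, -0.2, -0.3]
opening: 0.181
```

The opening reads about 15.8 mm, so the handle is gripped. I lift it and carry it in front of the chute while turning.

Request:
arm_command(
  translation=[
    [0,-0.15,0],
    [0,-0.4,0],
    [0,-0.65,0],
    [0,-0.875,0],
    [0,-0.875,0],
  ],
  rotation=[
    [0,0,0],
    [0,0,0],
    [0,0,0],
    [0,0,0],
    [0,0,0],
  ],
  grip=[1,1,1,1,1],
)

```text
time_s: 8.6
position: [0.5717, -0.0832, 0.2169]
tcp_rot: [[-0.463, 0.006, 0.887], [-0.887, -0.002, -0.463], [-0.001, -1.0, 0.006]]
force: [0.7, -0.2, -1.1]
opening: 0.18
```

Request:
arm_command(
  translation=[
    [-0.1,0,-0.13],
    [-0.25,0,-0.33],
    [-0.41,0,-0.55],
    [-0.57,0,-0.76],
    [-0.72,0,-0.96],
  ],
  rotation=[
    [0,0,0],
    [0,0,0],
    [0,0,0],
    [0,0,0],
    [0,0,0],
  ],
  grip=[1,1,1,1,1],
)

```text
time_s: 9.1
position: [0.5259, 0.0066, 0.2128]
tcp_rot: [[-0.462, -0.003, 0.887], [-0.887, 0.001, -0.462], [0.001, -1.0, -0.003]]
force: [-0.0, -0.4, -1.6]
opening: 0.181
```

Request:
arm_command(
  translation=[
    [-0.15,0,-0.2],
    [-0.31,0,-0.42],
    [-0.47,0,-0.63],
    [-0.62,0,-0.83],
    [-0.72,0,-0.96],
  ],
  rotation=[
    [0,0,0],
    [0,0,0],
    [0,0,0],
    [0,0,0],
    [0,0,0],
  ],
  grip=[1,1,1,1,1],
)

```text
time_s: 9.6
position: [0.484, 0.093, 0.213]
tcp_rot: [[-0.461, -0.004, 0.888], [-0.888, 0.001, -0.461], [0.001, -1.0, -0.003]]
force: [-0.5, 0.2, -1.3]
opening: 0.179
```

Request:
arm_command(
  translation=[
    [0,0,0],
    [0,0,0],
    [0,0,0],
    [0,0,0],
    [0,0,0],
  ],
  rotation=[
    [0,-0.12,0],
    [0,-0.26,0],
    [0,-0.4,0],
    [0,-0.54,0],
    [0,-0.68,0],
  ],
  grip=[1,1,1,1,1],
)

```text
time_s: 10.1
position: [0.4859, 0.0914, 0.2133]
tcp_rot: [[0.236, -0.001, 0.972], [-0.972, 0.0, 0.236], [-0.0, -1.0, -0.001]]
force: [-0.5, 0.0, -1.0]
opening: 0.181
```

Request:
arm_command(
  translation=[
    [0,0,0],
    [0,0,0],
    [0,0,0],
    [0,0,0],
    [0,0,0],
  ],
  rotation=[
    [0,-0.14,0],
    [0,-0.28,0],
    [0,-0.42,0],
    [0,-0.56,0],
    [0,-0.68,0],
  ],
  grip=[1,1,1,1,1],
)

```text
time_s: 10.6
position: [0.4858, 0.0913, 0.2133]
tcp_rot: [[0.813, -0.002, 0.582], [-0.582, 0.0, 0.813], [-0.001, -1.0, -0.001]]
force: [-0.4, 1.2, -0.9]
opening: 0.185
```

Request:
arm_command(
  translation=[
    [0,0,0],
    [0,0,0],
    [0,0,0],
    [0,0,0],
    [0,0,0],
  ],
  rotation=[
    [0,-0.1,0],
    [0,-0.157,0],
    [0,-0.157,0],
    [0,-0.157,0],
    [0,-0.157,0],
  ],
  grip=[1,1,1,1,1],
)

```text
time_s: 11.1
position: [0.4866, 0.0908, 0.2136]
tcp_rot: [[0.894, -0.0, 0.447], [-0.447, 0.0, 0.894], [-0.0, -1.0, -0.0]]
force: [-0.1, -0.5, -1.6]
opening: 0.182
```

Run:
```python
from h import *
s=bot.read_state();print(s['time_s'],s['position'],np.round(s['joint_positions'],1),np.round(s['tcp_rot'],3))
c=snap('wrist');np.savez('w4',**c,position=s['position'],tcp_rot=s['tcp_rot'])
cv2.imwrite('pics/w4.png',c['image'])
spots('wrist',['lip','striker','link0_mid','link3_mid','basket_cup'])
for n in ['scene','top']:
    c=snap(n);np.savez(n+'2',**c); spots(n,['lip','striker','basket_grip','basket_cup'])
```

```text
11.1 [0.48663913 0.09083299 0.2135961 ] [ -2.4  22.8 102.4   0.   54.8 -65.8] [[ 0.894 -0.     0.447]
 [-0.447  0.     0.894]
 [-0.    -1.    -0.   ]]
wrist lip 0.86 [481.  265.6]
wrist striker 0.82 [486.  254.8]
wrist striker 0.42 [498.9 276.6]
wrist link3_mid 0.84 [601.4 288.1]
wrist basket_cup 0.9 [318.1 244.2]
scene lip 0.64 [409.8 195.9]
scene striker 0.6 [412.  205.7]
scene basket_grip 0.89 [376.8 175.5]
scene basket_grip 0.5 [235.9 274.8]
scene basket_cup 0.57 [370.7 214.5]
top basket_grip 0.27 [296.3 186.5]
```

View pics/w4.png

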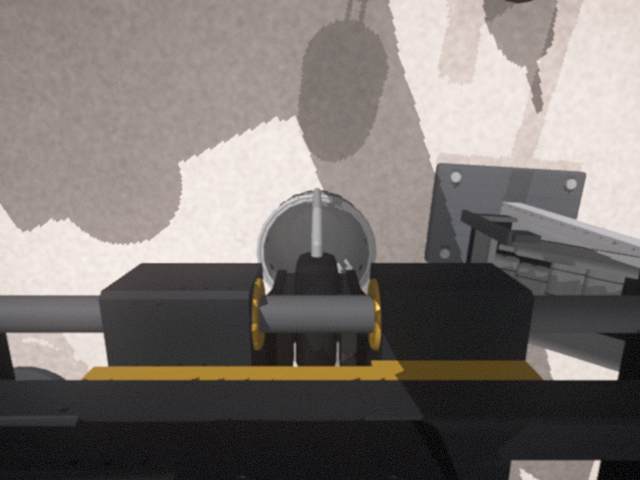

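The wrist view shows the basket upright (rim centred at about (317,250)). The chute is on the right: gate near (485,225), lip near (481,265), foot plate corners at (440,165), (585,172) and (428,262).

Run:
```python
from h import *
c=dict(np.load('w4.npz'));A=dict(np.load('scene2.npz'));B=dict(np.load('top.npz'))
print('lip',atz(c,(481,265.6),.165,c),atz(A,(409.8,195.9),.165),atz(B,(225.4,259.1),.165))
print(tri([ray(c,(481,265.6),c),ray(A,(409.8,195.9)),ray(B,(225.4,259.1))]))
print('striker',atz(c,(486,254.8),.135,c),atz(A,(412,205.7),.135))
e=lambda p,q,z:np.degrees(np.arctan2(*(atz(c,q,z,c)-atz(c,p,z,c))[1::-1]))
print('plate',e((440,165),(585,172),.01),e((455,177),(571,184),.01),e((428,262),(440,165),.01)-90)
P=[atz(c,p,.01,c) for p in((440,165),(585,172),(428,262))];print(P)
print('basket',atz(c,(318,244),.1,c))
# project wall direction: gate near end
print('gate near corner',atz(c,(466,212),.181,c))
```

```text
lip [0.5200277  0.16708591 0.165     ] [0.53157786 0.16301999 0.165     ] [0.5230436  0.16194663 0.165     ]
(array([0.52353652, 0.16656627, 0.15891768]), [np.float64(0.0021005234048192), np.float64(0.001402914830892856), np.float64(0.003305158485213444)])
striker [0.52967495 0.17945519 0.135     ] [0.53075774 0.17212017 0.135     ]
plate 60.7911287085013 60.09496929951344 60.620134682935884
[array([0.49424572, 0.20638831, 0.01      ]), array([0.55549739, 0.31594543, 0.01      ]), array([0.57016183, 0.16364692, 0.01      ])]
basket [0.48895289 0.0916319  0.1       ]
gate near corner [0.48590564 0.16603773 0.181     ]
```

Run:
```python
from h import *
c=dict(np.load('w4.npz'));A=dict(np.load('scene2.npz'))
x=cv2.resize(c['image'][180:270,430:630],None,fx=4,fy=4,interpolation=2)
y=cv2.resize(A['image'][145:195+15,350:550],None,fx=4,fy=4,interpolation=2)[:240]
x=cv2.convertScaleAbs(x,alpha=1.6);cv2.imwrite('pics/c1.png',np.vstack([x,y]))
```

```text
(no output)
```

View pics/c1.png

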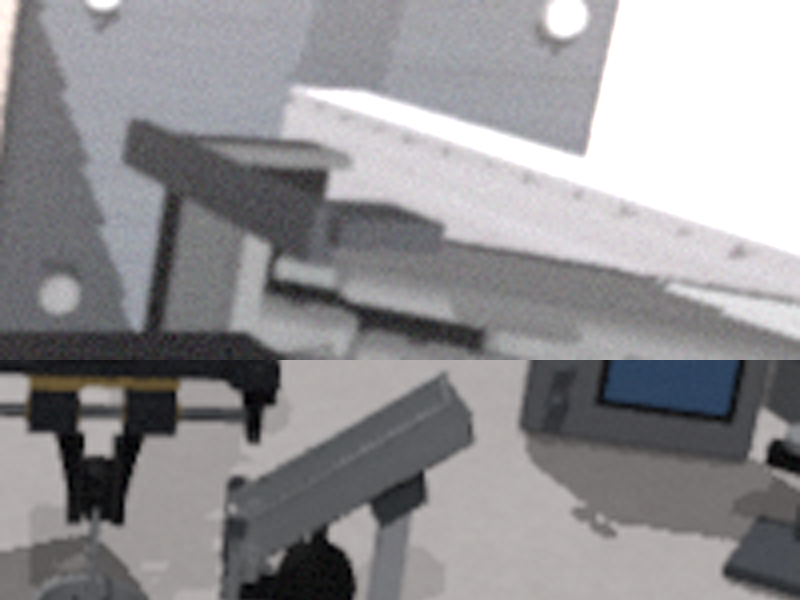

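The crop shows the gate bar at about (465,212) to (505,240) and the chute walls behind it. The links are visible in the trough, and the striker level is below the lip. The lip estimates agree within a few mm, at about (0.524, 0.166). I advance along the chute axis.

Request:
arm_command(
  translation=[
    [0,0,0.15],
    [0,0,0.3],
    [0,0,0.45],
    [0,0,0.5],
    [0,0,0.5],
  ],
  rotation=[
    [0,0,0],
    [0,0,0],
    [0,0,0],
    [0,0,0],
    [0,0,0],
  ],
  grip=[1,1,1,1,1],
)

```text
time_s: 12.4
position: [0.5052, 0.1273, 0.2136]
tcp_rot: [[0.895, 0.0, 0.445], [-0.445, -0.0, 0.895], [0.0, -1.0, 0.0]]
force: [-0.5, 0.3, -1.9]
opening: 0.177
```

Request:
arm_command(
  translation=[
    [0,0,0.08],
    [0,0,0.16],
    [0,0,0.24],
    [0,0,0.29],
    [0,0,0.29],
  ],
  rotation=[
    [0,0,0],
    [0,0,0],
    [0,0,0],
    [0,0,0],
    [0,0,0],
  ],
  grip=[1,1,1,1,1],
)

```text
time_s: 12.9
position: [0.5156, 0.1475, 0.2138]
tcp_rot: [[0.895, 0.0, 0.446], [-0.446, 0.0, 0.895], [0.0, -1.0, 0.0]]
force: [0.4, 0.2, -1.9]
opening: 0.18
```

Run:
```python
from h import *
s=bot.read_state();print(s['time_s'],s['position'],np.round(s['force'],1))
c=snap('wrist');np.savez('w5',**c,position=s['position'],tcp_rot=s['tcp_rot'])
spots('wrist',['lip','striker','link0_mid','basket_cup'])
for r in models.spot_point('wrist','lip')[:1]: print(atz(c,(r['point'][0]*640,r['point'][1]*480),.165,s))
A=snap('scene');spots('scene',['lip','striker','basket_grip','basket_cup'])
x=cv2.resize(c['image'][150:300,250:450],None,fx=3,fy=3,interpolation=2)
y=cv2.resize(A['image'][160:240,370:470],None,fx=6,fy=6,interpolation=2)[:300*2]
y=cv2.resize(A['image'][160:235,365:485],(600,375),interpolation=2)
x=cv2.resize(x,(600,450))[:225*2-225+0] if 0 else cv2.resize(x,(300,225))
cv2.imwrite('pics/c2.png',np.vstack([cv2.resize(cv2.convertScaleAbs(c['image'][180:270,260:500],alpha=1.6),(600,225),interpolation=2),y]))
```

```text
12.9 [0.5155723  0.14751486 0.21376613] [ 0.4  0.2 -1.9]
wrist lip 0.89 [353.2 267.5]
wrist link0_mid 0.94 [364.4 275.2]
wrist basket_cup 0.95 [319.5 244.8]
[0.52136066 0.16600107 0.165     ]
scene lip 0.7 [407.4 194.2]
scene lip 0.26 [387.2 328.3]
scene striker 0.71 [410.9 205.2]
scene basket_grip 0.86 [403.4 177.3]
scene basket_cup 0.87 [396.5 217.2]
```

View pics/c2.png

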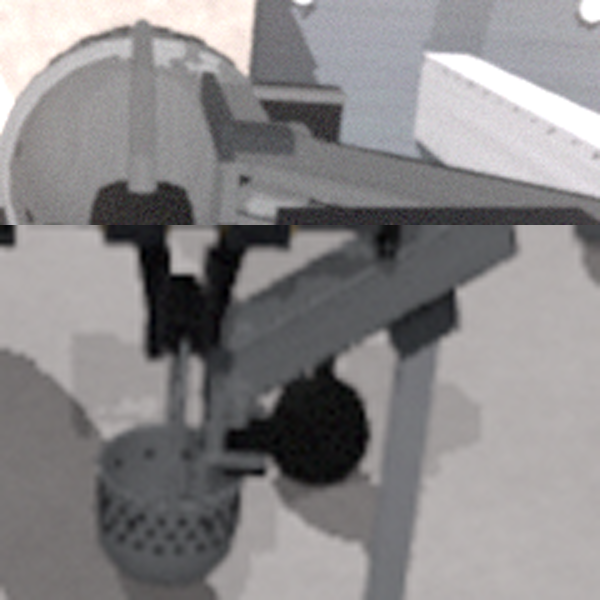

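The crop shows the cup under the lip: its rim is under the striker plate and the gate bar hangs over the cup. The lip is 19 mm ahead of the axis and 3 mm to one side. I raise it now.

Request:
arm_command(
  translation=[
    [0,-0.06,0],
    [0,-0.12,0],
    [0,-0.18,0],
    [0,-0.24,0],
    [0,-0.29,0],
  ],
  rotation=[
    [0,0,0],
    [0,0,0],
    [0,0,0],
    [0,0,0],
    [0,0,0],
  ],
  grip=[1,1,1,1,1],
)

```text
time_s: 13.95
position: [0.515, 0.1471, 0.2373]
tcp_rot: [[0.895, -0.0, 0.447], [-0.447, -0.0, 0.895], [-0.0, -1.0, -0.0]]
force: [-0.7, -0.7, -3.8]
opening: 0.183
```

Request:
arm_command(
  translation=[
    [0,-0.02,0],
    [0,-0.04,0],
    [0,-0.05,0],
    [0,-0.05,0],
    [0,-0.05,0],
  ],
  rotation=[
    [0,0,0],
    [0,0,0],
    [0,0,0],
    [0,0,0],
    [0,0,0],
  ],
  grip=[1,1,1,1,1],
)

```text
time_s: 14.45
position: [0.5151, 0.147, 0.2407]
tcp_rot: [[0.895, -0.001, 0.447], [-0.447, -0.0, 0.895], [-0.0, -1.0, -0.0]]
force: [0.1, -0.4, -5.1]
opening: 0.179
```

Run:
```python
from h import *
s=bot.read_state();print(s['time_s'],s['position'],np.round(s['force'],1),np.round(s['moment'],2))
c=snap('wrist')
spots('wrist',['lip','striker','link0_mid','link1_mid','link2_mid','link3_mid','basket_cup'])
A=snap('scene');spots('scene',['striker'])
y=cv2.resize(A['image'][160:235,365:485],(600,375),interpolation=2)
cv2.imwrite('pics/c3.png',np.vstack([cv2.resize(cv2.convertScaleAbs(c['image'][180:270,260:500],alpha=1.6),(600,225),interpolation=2),y]))
```

```text
14.45 [0.51511566 0.14699389 0.24074951] [ 0.1 -0.4 -5.1] [-0.07  0.06 -0.04]
wrist lip 0.74 [349.8 249.8]
wrist link2_mid 0.68 [306.6 226. ]
wrist link3_mid 0.84 [284.4 221.3]
wrist basket_cup 0.82 [315.8 244.9]
scene striker 0.44 [413.6 198.7]
```

View pics/c3.png

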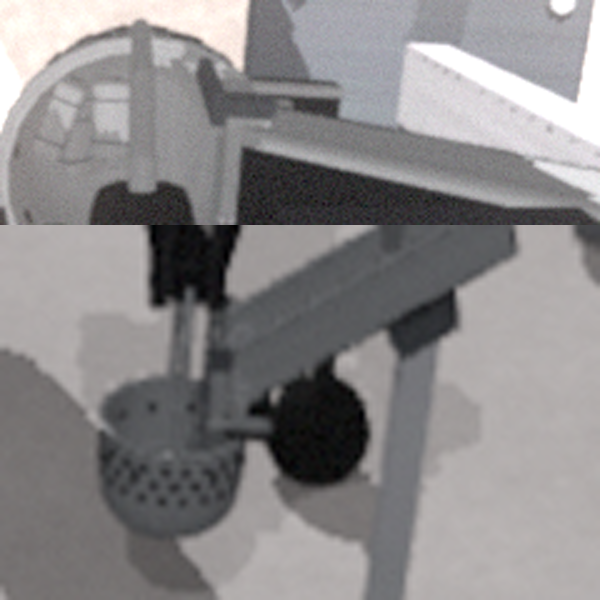

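The crop shows at least three links in the cup at about (75–115, 95–150), the black liner bare at the low end, and the gate lifted. I raise it a touch more to be sure, then lower and back out.

Request:
arm_command(
  translation=[
    [0,-0.015,0],
    [0,-0.015,0],
    [0,-0.015,0],
    [0,-0.015,0],
    [0,-0.015,0],
  ],
  rotation=[
    [0,0,0],
    [0,0,0],
    [0,0,0],
    [0,0,0],
    [0,0,0],
  ],
  grip=[1,1,1,1,1],
)

```text
time_s: 15.45
position: [0.5149, 0.1473, 0.2413]
tcp_rot: [[0.895, -0.001, 0.447], [-0.447, 0.0, 0.895], [-0.001, -1.0, -0.0]]
force: [1.6, 1.3, -18.3]
opening: 0.179
```

Request:
arm_command(
  translation=[
    [0,0.08,0],
    [0,0.16,0],
    [0,0.24,0],
    [0,0.32,0],
    [0,0.35,0],
  ],
  rotation=[
    [0,0,0],
    [0,0,0],
    [0,0,0],
    [0,0,0],
    [0,0,0],
  ],
  grip=[1,1,1,1,1],
)

```text
time_s: 15.95
position: [0.5156, 0.147, 0.2141]
tcp_rot: [[0.895, 0.001, 0.447], [-0.447, -0.0, 0.895], [0.001, -1.0, 0.0]]
force: [-0.3, -0.3, -1.9]
opening: 0.182
```

Request:
arm_command(
  translation=[
    [0,0,-0.1],
    [0,0,-0.3],
    [0,0,-0.55],
    [0,0,-0.8],
    [0,0,-0.9],
  ],
  rotation=[
    [0,0,0],
    [0,0,0],
    [0,0,0],
    [0,0,0],
    [0,0,0],
  ],
  grip=[1,1,1,1,1],
)

```text
time_s: 16.45
position: [0.4817, 0.0807, 0.2144]
tcp_rot: [[0.894, -0.001, 0.448], [-0.448, -0.001, 0.894], [-0.0, -1.0, -0.001]]
force: [0.7, 0.5, -1.2]
opening: 0.179
```

Run:
```python
from h import *
f=[]
for i in range(5):
    c=snap('wrist');s=bot.read_state();f.append(s['force'])
print(s['time_s'],s['position'],np.mean(f,0))
spots('wrist',['lip','link0_mid','link1_mid','link2_mid','link3_mid','basket_cup'])
np.savez('w6',**c)
x=cv2.resize(cv2.convertScaleAbs(c['image'][180:300,250:630],alpha=1.7),None,fx=2.1,fy=2.1,interpolation=2)
z=cv2.resize(cv2.convertScaleAbs(c['image'][185:275,250:385],alpha=1.7),None,fx=3.6,fy=3.6,interpolation=2)
z=cv2.copyMakeBorder(z,0,0,0,x.shape[1]-z.shape[1],0)
cv2.imwrite('pics/c4.png',np.vstack([x,z]))
```

```text
16.7 [0.48366607 0.08275837 0.21445895] [-0.24937598  0.26347787 -1.96502031]
wrist lip 0.79 [497.  265.4]
wrist link1_mid 0.63 [291.8 235.3]
wrist link1_mid 0.38 [303.3 227.4]
wrist link3_mid 0.61 [286.2 223.7]
wrist basket_cup 0.86 [317.3 242.5]
```

View pics/c4.png

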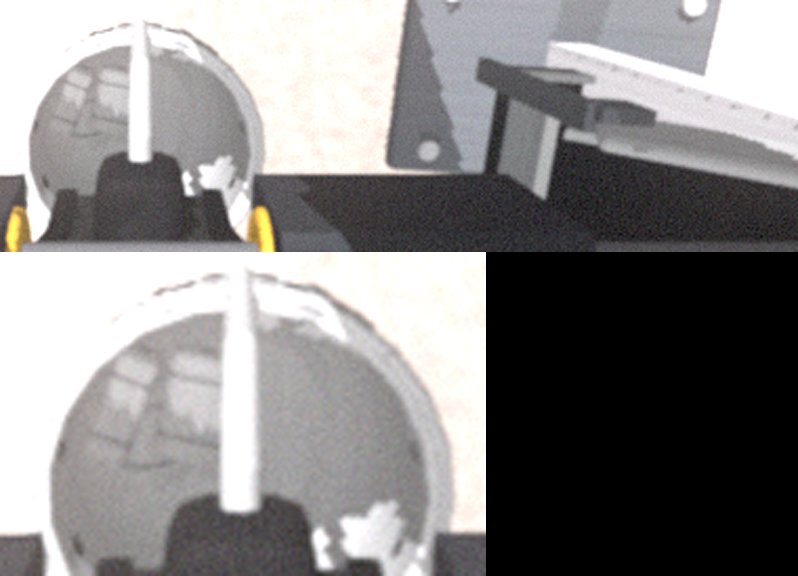

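The crop shows the links in the cup at about (70–130, 75–135), the chute liner bare behind the shut gate, and no link on the bench. The load is −1.97 N against about −1.46 N empty, which fits the extra 0.59 N of four links to within the noise. Now I carry it smoothly and upright towards the grey station, stopping short so the ring can be seen.

Request:
arm_command(
  translation=[
    [0.08,-0.1,-0.07],
    [0.25,-0.25,-0.2],
    [0.5,-0.4,-0.4],
    [0.75,-0.55,-0.6],
    [1,-0.6,-0.79],
  ],
  rotation=[
    [0,0,0],
    [0,0,0],
    [0,0,0],
    [0,0,0],
    [0,0,0],
  ],
  grip=[1,1,1,1,1],
)

```text
time_s: 17.5
position: [0.5278, -0.0112, 0.2641]
tcp_rot: [[0.895, 0.003, 0.446], [-0.446, -0.001, 0.895], [0.004, -1.0, 0.001]]
force: [0.5, 0.1, -1.6]
opening: 0.178
```

Request:
arm_command(
  translation=[
    [0.25,0,-0.2],
    [0.5,0,-0.4],
    [0.75,0,-0.6],
    [1,0,-0.79],
  ],
  rotation=[
    [0,0,0],
    [0,0,0],
    [0,0,0],
    [0,0,0],
  ],
  grip=[1,1,1,1],
)

```text
time_s: 17.9
position: [0.5702, -0.1036, 0.2627]
tcp_rot: [[0.895, 0.0, 0.447], [-0.447, -0.0, 0.895], [0.001, -1.0, -0.0]]
force: [-0.3, 0.4, -0.9]
opening: 0.185
```

Request:
arm_command(
  translation=[
    [0.25,0,-0.2],
    [0.5,0,-0.4],
    [0.75,0,-0.6],
    [0.92,0,-0.73],
    [1,0,-0.79],
  ],
  rotation=[
    [0,0,0],
    [0,0,0],
    [0,0,0],
    [0,0,0],
    [0,0,0],
  ],
  grip=[1,1,1,1,1],
)

```text
time_s: 18.4
position: [0.6137, -0.1966, 0.2624]
tcp_rot: [[0.894, 0.001, 0.448], [-0.448, -0.001, 0.894], [0.001, -1.0, -0.001]]
force: [0.7, 0.6, -1.2]
opening: 0.183
```

Request:
arm_command(
  translation=[
    [0,0,0],
    [0,0,0],
    [0,0,0],
  ],
  rotation=[
    [0,0,0],
    [0,0,0],
    [0,0,0],
  ],
  grip=[1,1,1],
)

```text
time_s: 18.7
position: [0.6125, -0.1931, 0.2622]
tcp_rot: [[0.895, -0.001, 0.446], [-0.446, 0.001, 0.895], [-0.001, -1.0, 0.0]]
force: [-0.4, 0.2, -2.3]
opening: 0.182
```

Run:
```python
from h import *
A=dict(np.load('scene.npz'));B=dict(np.load('top.npz'))
for i in range(2):
    s=bot.read_state();c=snap('wrist')
    print(s['time_s'],s['position'],np.round(s['joint_positions'],1),np.round(s['force'],2))
    for t,z in (('ring_top',.072),('station',0.),('basket_cup',None),('basket_grip',None)):
        for r in models.spot_point('wrist',t)[:3]:
            uv=(r['point'][0]*640,r['point'][1]*480)
            print(t,round(r['conf'],2),np.round(uv,1),z is not None and atz(c,uv,z,s))
    for r in models.recognise('wrist','ring_top')[:2]+models.recognise('wrist','station')[:2]: print(np.round(r['extent'],3)*[640,480,640,480],r['conf'])
np.savez('w7',**c,position=s['position'],tcp_rot=s['tcp_rot'])
# brass nozzle (orange-brown) in wrist image away from the gripper
h=cv2.cvtColor(c['image'],cv2.COLOR_BGR2HSV)
m=cv2.inRange(h,(8,110,60),(30,255,255));n,l,st,ce=cv2.connectedComponentsWithStats(m)
for i in range(1,n):
    if st[i,4]>8: print('brass',st[i],ce[i],atz(c,ce[i],.040,s))
h=cv2.cvtColor(B['image'],cv2.COLOR_BGR2HSV)
m=cv2.inRange(h,(8,90,60),(30,255,255))[225:280,370:425];n,l,st,ce=cv2.connectedComponentsWithStats(m)
for i in range(1,n): print('topbrass',st[i,4],ce[i]+[370,225],atz(B,ce[i]+[370,225],.04))
```

```text
18.7 [ 0.61254063 -0.19309812  0.26215676] [-27.5  30.6  78.3   0.   71.2 -91. ] [-0.39  0.18 -2.34]
station 0.67 [221.5 181.5] [ 0.54773438 -0.26728434  0.        ]
station 0.44 [543.8 240.2] [0.75192268 0.00575918 0.        ]
basket_cup 0.56 [315.5 242.1] False
basket_cup 0.56 [307.1 225.7] False
basket_grip 0.62 [306.  226.9] False
[ 77.44 339.84 104.96 377.28] 0.91
[ 76.16 329.28 104.96 379.2 ] 0.88
[158.72 119.04 282.88 265.44] 0.72
19.05 [ 0.61306151 -0.19386362  0.26225981] [-27.5  30.6  78.2   0.   71.2 -91. ] [ 0.39  0.28 -2.27]
station 0.91 [225.6 179.6] [ 0.5486602  -0.26359248  0.        ]
basket_cup 0.84 [315.5 242.7] False
[ 76.8  338.88 105.6  378.24] 0.63
[157.44 129.6  268.16 234.72] 0.58
[158.08 118.08 280.32 264.  ] 0.62
[ 76.8  329.76 104.96 380.16] 0.55
brass [205 174  19  18 263] [214.31178707 182.34980989] [ 0.54686829 -0.26422124  0.04      ]
brass [526 220  39  42 622] [539.05948553 235.56913183] [ 0.72685486 -0.0146422   0.04      ]
brass [251 278  14  72 594] [256.60606061 314.46296296] [ 0.67893103 -0.29198667  0.04      ]
brass [368 278  14  72 641] [375.64430577 314.96567863] [ 0.73208376 -0.18633535  0.04      ]
brass [  78  332  464   49 8238] [308.91284292 370.16351056] [ 0.75757885 -0.27336691  0.04      ]
brass [510 460  29  12 191] [520.10994764 463.78010471] [ 0.96465798 -0.11706366  0.04      ]
topbrass 7 [398.71428571 251.57142857] [ 0.54682304 -0.26490796  0.04      ]
```

The brass nozzle measures (0.547, −0.264) from both the wrist and the top camera, which matches the station estimate. I move over the ring and go down.

Request:
arm_command(
  translation=[
    [-0.03,0,-0.1],
    [-0.08,0,-0.25],
    [-0.12,0,-0.4],
    [-0.15,0,-0.5],
    [-0.17,0,-0.574],
  ],
  rotation=[
    [0,0,0],
    [0,0,0],
    [0,0,0],
    [0,0,0],
    [0,0,0],
  ],
  grip=[1,1,1,1,1],
)

```text
time_s: 19.9
position: [0.5795, -0.2303, 0.2623]
tcp_rot: [[0.894, -0.0, 0.448], [-0.448, -0.0, 0.894], [-0.0, -1.0, -0.0]]
force: [-0.4, 0.2, -1.8]
opening: 0.177
```

Request:
arm_command(
  translation=[
    [-0.05,0,-0.15],
    [-0.1,0,-0.33],
    [-0.14,0,-0.48],
    [-0.165,0,-0.574],
    [-0.165,0,-0.574],
  ],
  rotation=[
    [0,0,0],
    [0,0,0],
    [0,0,0],
    [0,0,0],
    [0,0,0],
  ],
  grip=[1,1,1,1,1],
)

```text
time_s: 20.4
position: [0.5473, -0.2656, 0.2622]
tcp_rot: [[0.894, -0.0, 0.448], [-0.448, -0.0, 0.894], [-0.0, -1.0, -0.0]]
force: [0.4, 1.3, -1.7]
opening: 0.18
```

Request:
arm_command(
  translation=[
    [0,0.12,0],
    [0,0.28,0],
    [0,0.44,0],
    [0,0.6,0],
    [0,0.68,0],
  ],
  rotation=[
    [0,0,0],
    [0,0,0],
    [0,0,0],
    [0,0,0],
    [0,0,0],
  ],
  grip=[1,1,1,1,1],
)

```text
time_s: 20.9
position: [0.5473, -0.2634, 0.2053]
tcp_rot: [[0.895, -0.003, 0.446], [-0.446, 0.002, 0.895], [-0.004, -1.0, 0.001]]
force: [-0.2, 0.2, -2.4]
opening: 0.178
```

Request:
arm_command(
  translation=[
    [0,0,0],
    [0,0,0],
    [0,0,0],
  ],
  rotation=[
    [0,0,0],
    [0,0,0],
    [0,0,0],
  ],
  grip=[1,1,1],
)

```text
time_s: 21.2
position: [0.5486, -0.2647, 0.2083]
tcp_rot: [[0.895, 0.001, 0.447], [-0.447, -0.001, 0.895], [0.001, -1.0, -0.0]]
force: [-0.5, 0.1, -1.5]
opening: 0.18
```

Request:
arm_command(
  translation=[
    [0,0.03,0],
    [0,0.06,0],
    [0,0.09,0],
    [0,0.12,0],
    [0,0.12,0],
  ],
  rotation=[
    [0,0,0],
    [0,0,0],
    [0,0,0],
    [0,0,0],
    [0,0,0],
  ],
  grip=[1,1,1,1,1],
)

```text
time_s: 21.7
position: [0.5481, -0.2653, 0.1988]
tcp_rot: [[0.895, 0.0, 0.447], [-0.447, -0.002, 0.895], [0.001, -1.0, -0.002]]
force: [-2.6, -2.0, 4.4]
opening: 0.179
```

Request:
arm_command(
  translation=[
    [0,0.02,0],
    [0,0.04,0],
    [0,0.05,0],
    [0,0.05,0],
  ],
  rotation=[
    [0,0,0],
    [0,0,0],
    [0,0,0],
    [0,0,0],
  ],
  grip=[1,1,1,1],
)

```text
time_s: 22.1
position: [0.5482, -0.2652, 0.195]
tcp_rot: [[0.895, 0.001, 0.447], [-0.447, -0.002, 0.895], [0.001, -1.0, -0.001]]
force: [-2.6, -2.2, 6.2]
opening: 0.176
```

Contact came at the expected height, with a small sideways load. I ease it off and press on.

Request:
arm_command(
  translation=[
    [-0.005,0.03,-0.01],
    [-0.005,0.06,-0.01],
    [-0.005,0.08,-0.01],
    [-0.005,0.08,-0.01],
  ],
  rotation=[
    [0,0,0],
    [0,0,0],
    [0,0,0],
    [0,0,0],
  ],
  grip=[1,1,1,1],
)

```text
time_s: 22.5
position: [0.5479, -0.2656, 0.1892]
tcp_rot: [[0.895, 0.002, 0.447], [-0.447, -0.002, 0.895], [0.002, -1.0, -0.001]]
force: [-3.4, -0.7, 9.4]
opening: 0.18
```

Request:
arm_command(
  translation=[
    [0,0.015,0],
    [0,0.03,0],
    [0,0.03,0],
    [0,0.03,0],
  ],
  rotation=[
    [0,0,0],
    [0,0,0],
    [0,0,0],
    [0,0,0],
  ],
  grip=[1,1,1,1],
)

```text
time_s: 22.9
position: [0.5479, -0.2656, 0.1873]
tcp_rot: [[0.895, 0.002, 0.447], [-0.447, -0.002, 0.895], [0.003, -1.0, -0.001]]
force: [-3.1, -0.7, 11.3]
opening: 0.178
```

Request:
arm_command(
  translation=[
    [-0.008,0.008,-0.004],
    [-0.008,0.015,-0.004],
    [-0.008,0.015,-0.004],
    [-0.008,0.015,-0.004],
  ],
  rotation=[
    [0,0,0],
    [0,0,0],
    [0,0,0],
    [0,0,0],
  ],
  grip=[1,1,1,1],
)

```text
time_s: 23.3
position: [0.5477, -0.2657, 0.1869]
tcp_rot: [[0.895, 0.003, 0.447], [-0.447, -0.002, 0.895], [0.004, -1.0, -0.001]]
force: [-3.2, -0.9, 14.3]
opening: 0.184
```

Request:
arm_command(
  translation=[
    [0,0.006,0],
    [0,0.006,0],
    [0,0.006,0],
    [0,0.006,0],
  ],
  rotation=[
    [0,0,0],
    [0,0,0],
    [0,0,0],
    [0,0,0],
  ],
  grip=[1,1,1,1],
)

```text
time_s: 23.7
position: [0.5477, -0.2658, 0.1869]
tcp_rot: [[0.895, 0.004, 0.447], [-0.447, -0.003, 0.895], [0.004, -1.0, -0.001]]
force: [-3.8, 0.1, 16.8]
opening: 0.178
```

Run:
```python
from h import *
f=[];p=[]
for i in range(8):
    c=snap('wrist' if i%2 else 'scene');s=bot.read_state();f.append(s['force']);p.append(s['position'])
print(s['time_s'],np.mean(p,0),np.round(np.mean(f,0),1),np.round(np.std(f,0),1),s['opening'],np.round(s['tcp_rot'],3))
spots('wrist',['link0_mid','link1_mid','link3_mid','basket_cup']);spots('scene',['link0_mid','basket','loupe','jar','blower','basket_grip'])
```

```text
24.1 [ 0.54770864 -0.26574819  0.18689205] [-3.5  0.3 16. ] [0.6 0.5 0.4] 0.1829385484867122 [[ 0.895  0.004  0.447]
 [-0.447 -0.003  0.895]
 [ 0.004 -1.    -0.001]]
wrist link0_mid 0.26 [284.1 226.2]
wrist link1_mid 0.58 [289.9 233.9]
wrist link1_mid 0.56 [283.9 222.1]
wrist link3_mid 0.71 [282.3 225.6]
wrist basket_cup 0.98 [317.6 242.9]
scene basket 0.64 [236.5 289.2]
scene loupe 0.5 [284.4 361.6]
scene jar 0.75 [387.  328.9]
scene blower 0.87 [426.9 204.5]
scene basket_grip 0.82 [228.6 235.8]
```

The TCP no longer sinks while the force rises, 12 mm below first contact. The ring is at its stop with about 16 N of push plus the basket's weight. The bystanders haven't moved. I hand in.

```bash
python3 -c "
from rig import bot
print(bot.hand_in());s=bot.read_state();print(s['time_s'],s['position'],s['force'])"
```

```text
the job is handed in; nothing more can be done
None
the job is handed in; nothing more can be done
```

The job is done and handed in. The basket is still gripped and pressed into the grey station's ring, with the ring held down. The clock read 24.1 s at the last check, against the 61 s limit. I gripped the basket by its handle, lifted the gate with its rim to the stop, let the links slide in, and carried it upright to the station.

**Ring down:** The tool stopped sinking at z = 0.1869 m while the force kept rising. That is about 12 mm below first contact and matches the given geometry. It was holding about 16 N plus the basket's weight of about 2 N, against the 13 N needed. About 3.5 N of sideways load remained.

**Links:** After the lift, the chute liner was bare where it showed (the gripper hid part of the trough). No link showed on the bench. At least three links were plainly visible in the cup; the handle hides part of it, so I did not see the fourth separately. The extra weight was about 0.5 N, where four links should give 0.59 N. That is within the noise, but it does not prove all four are in.

**Bystanders:** The loupe, jar and blower were still at their first positions in the scene picture to within a few pixels. I never went near the orange station.

**Forces:** The highest force I saw was 18 N, when the gate met its stop.

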